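Put the microscope objectives away in their caddy

TASK

Put the four grey objective lenses away in the purple caddy: stand each one upright in the middle of the pocket whose pad has the colour of its ring, setting it down gently. The lenses with black barrels belong to another microscope: leave them standing where they are, and do not knock any lens over.

Things in the scene. Friction and masses are not known exactly. Their poses are not given: they have to be found in the camera images.
- lens_red: Objective lens with light grey barrel and red ring (the cone near the top and a band round the barrel). Loose, 150 g, upright, 60 mm tall: foot 28 mm diameter up to 6 mm, straight barrel 34 mm diameter from 6 to 46 mm, cone (29 to 21 mm) to 55 mm, 17 mm nose with dark glass. Origin: centre of the underside, z up; round, yaw means nothing.
- lens_yellow: Objective lens with light grey barrel and yellow ring (the cone near the top and a band round the barrel). Loose, 150 g, upright, 60 mm tall: foot 28 mm diameter up to 6 mm, straight barrel 34 mm diameter from 6 to 46 mm, cone (29 to 21 mm) to 55 mm, 17 mm nose with dark glass. Origin: centre of the underside, z up; round, yaw means nothing.
- lens_green: Objective lens with light grey barrel and green ring (the cone near the top and a band round the barrel). Loose, 150 g, upright, 60 mm tall: foot 28 mm diameter up to 6 mm, straight barrel 34 mm diameter from 6 to 46 mm, cone (29 to 21 mm) to 55 mm, 17 mm nose with dark glass. Origin: centre of the underside, z up; round, yaw means nothing.
- lens_blue: Objective lens with light grey barrel and blue ring (the cone near the top and a band round the barrel). Loose, 150 g, upright, 60 mm tall: foot 28 mm diameter up to 6 mm, straight barrel 34 mm diameter from 6 to 46 mm, cone (29 to 21 mm) to 55 mm, 17 mm nose with dark glass. Origin: centre of the underside, z up; round, yaw means nothing.
- black_red: Look-alike objective lens with BLACK barrel and red ring, not for the caddy. Loose, 150 g, upright, 60 mm tall: foot 28 mm diameter up to 6 mm, straight barrel 34 mm diameter from 6 to 46 mm, cone (29 to 21 mm) to 55 mm, 17 mm nose with dark glass. Origin: centre of the underside, z up; round, yaw means nothing.
- black_blue: Look-alike objective lens with BLACK barrel and blue ring, not for the caddy. Loose, 150 g, upright, 60 mm tall: foot 28 mm diameter up to 6 mm, straight barrel 34 mm diameter from 6 to 46 mm, cone (29 to 21 mm) to 55 mm, 17 mm nose with dark glass. Origin: centre of the underside, z up; round, yaw means nothing.
- pad_red: Red pad, 60 x 60 x 2 mm, fixed in the middle of one pocket of the purple caddy. Origin: centre of its underside, 5 mm above the bench; a lens stands on its top, 2 mm higher; x, y along the caddy's walls. The caddy is fixed, 140 mm square, 20 mm high (walls end 15 mm above this origin), with 2 x 2 open pockets 64 mm square, 68 mm between centres, one pad colour each.
- pad_yellow: Yellow pad, 60 x 60 x 2 mm, fixed in the middle of one pocket of the purple caddy. Origin: centre of its underside, 5 mm above the bench; a lens stands on its top, 2 mm higher; x, y along the caddy's walls. The caddy is fixed, 140 mm square, 20 mm high (walls end 15 mm above this origin), with 2 x 2 open pockets 64 mm square, 68 mm between centres, one pad colour each.
- pad_green: Green pad, 60 x 60 x 2 mm, fixed in the middle of one pocket of the purple caddy. Origin: centre of its underside, 5 mm above the bench; a lens stands on its top, 2 mm higher; x, y along the caddy's walls. The caddy is fixed, 140 mm square, 20 mm high (walls end 15 mm above this origin), with 2 x 2 open pockets 64 mm square, 68 mm between centres, one pad colour each.
- pad_blue: Blue pad, 60 x 60 x 2 mm, fixed in the middle of one pocket of the purple caddy. Origin: centre of its underside, 5 mm above the bench; a lens stands on its top, 2 mm higher; x, y along the caddy's walls. The caddy is fixed, 140 mm square, 20 mm high (walls end 15 mm above this origin), with 2 x 2 open pockets 64 mm square, 68 mm between centres, one pad colour each.

How it is judged:
At the end, for the whole second after the job is handed in: Each grey lens stands upright (tilt under 0.1 rad) on the pad of its own colour, its axis within 15 mm of the pad's centre and its underside less than 6 mm above the pad's origin, at rest; both black lenses still stand within 15 mm of where they began (horizontal distance between lens_red and pad_red below 0.015 m and z of lens_red in the frame of pad_red below 0.006 m and angle between each of lens_red, lens_yellow, lens_green, lens_blue, black_red, black_blue's own z axis and vertical below 0.1 rad and linear speed of each of lens_red, lens_yellow, lens_green, lens_blue below 0.01 m/s and horizontal distance between lens_yellow and pad_yellow below 0.015 m and z of lens_yellow in the frame of pad_yellow below 0.006 m and horizontal distance between lens_green and pad_green below 0.015 m and z of lens_green in the frame of pad_green below 0.006 m and horizontal distance between lens_blue and pad_blue below 0.015 m and z of lens_blue in the frame of pad_blue below 0.006 m and distance of each of black_red, black_blue from where it was at the start of the episode below 0.015 m); the robot touches nothing.
It fails at once if a black lens is shifted more than 15 mm or tipped ((distance of black_red from where it was at the start of the episode above 0.015 m or angle between black_red's own z axis and vertical above 0.4 rad) or (distance of black_blue from where it was at the start of the episode above 0.015 m or angle between black_blue's own z axis and vertical above 0.4 rad)).
It fails at once if a grey lens is tipped over (angle between any of lens_red, lens_yellow, lens_green, lens_blue's own z axis and vertical above 0.8 rad).
It fails at once if a grey lens is dropped into its pocket (faster than 0.5 m/s just above the pad) ((horizontal distance between lens_red and pad_red below 0.04 m and z of lens_red in the frame of pad_red below 0.025 m and linear speed of lens_red above 0.5 m/s) or (horizontal distance between lens_yellow and pad_yellow below 0.04 m and z of lens_yellow in the frame of pad_yellow below 0.025 m and linear speed of lens_yellow above 0.5 m/s) or (horizontal distance between lens_green and pad_green below 0.04 m and z of lens_green in the frame of pad_green below 0.025 m and linear speed of lens_green above 0.5 m/s) or (horizontal distance between lens_blue and pad_blue below 0.04 m and z of lens_blue in the frame of pad_blue below 0.025 m and linear speed of lens_blue above 0.5 m/s)).
It also fails if it takes over 99 s, if anything falls off the work surface, if the arm or the gripper's body presses on something with over 40 N, if the wrist force passes 120 N, or if a joint passes its speed limit or range.

ROBOT

A 7-joint arm with a two-finger parallel gripper is mounted at the origin on the work surface. World frame = base frame: x ahead of the robot, y to its left, z up, the work surface at z = 0. Lengths are in m, angles in rad, forces in N, time in s.
With the tool pointing down it reaches from about 0.425 to 0.925 m from the base axis. Payload 6.8 kg.
Tool frame: the origin (TCP) lies at the very end of the fingers, on their centre line; the grasp point (between the pads) lies 19 mm behind it; z points along the fingers, y is the line along which they close (so a half turn about z gives the same grasp; the last joint's range is limited). The gripper opens to 85 mm and grips with 20 to 120 N. Pads are 22 mm wide; open, the fingers measure 114 mm over their backs; the gripper's body (76 mm by 85 mm) begins 54 mm behind the grasp point. The pads swing forward as they close: fully open they stand 13 mm farther back than shut.
Start: joints at [-1.353, 0.477, 0.022, 1.555, -0.011, 1.109, -0.083], TCP at [0.216, 0.64, 0.2] pointing down, gripper open.
Joint ranges: [-2.96, 2.96], [-0.34, 2.1], [-1.41, 1.46], [0.24, 2.44], [-1.37, 4.51], [0.17, 1.92], [-2.96, 2.96]. Speed limits (rad/s): [2.39, 2.39, 3.14, 3.14, 3.14, 3.14, 3.14].

INTERFACE

Orientations are given as a unit quaternion [w, x, y, z].
In Python, from station import * gives the robot as it stands.
- The arm moves only by the tool jog_arm, never from a script. Its argument "moves" is one flat list of numbers, 7 for each row, row after row: the shift along the tool's x, y, z normalised to -1 to 1, where 1 is 20 mm, then the turn, a rotation vector about the tool's x, y, z normalised to -1 to 1, where 1 is 4 degrees, then the opening, from 0 (shut) to 1 (fully open). In form: [x, y, z, rx, ry, rz, claw, x, y, z, rx, ry, rz, claw, ...]. A call has exactly 8 rows; each row shifts and turns the commanded pose from where the row before left it, along the tool's axes as they then stand; what a row does not reach is not made up. A row lasts 1/12 s, in which the tool goes at most 41.7 mm and 7.16 degrees, less where a joint would pass 70% of its speed; a pose out of reach is approached as far as the arm can. A call with a number of a shift or a turn outside -1 to 1 is refused whole. A call with a gripper value outside its range is refused whole. The fingers move at their own pace and stop on an object; "grip_force" is the grip in N (left out, the last holds). Time passes only in rows, so rows that do not move let the fingers close, or fill a call up. It gives the time, the measured TCP pose, the force, the opening and the grip force at its end, in the units of the state.
- get_obs(): the state, without advancing time (a new reading comes with each control period).
- read_camera(name): name is "scene" or "top" or "wrist"; returns a dict with "color" (384x512x3 uint8, blue, green, red), "fx", "fy", "cx", "cy" (pixels), "rvec" (rotation vector, rad) and "tvec" (3), from world to camera coordinates, as OpenCV has them. Camera axes: x right, y down, z forward; pixel columns grow to the right and rows downward; lengths in m; the calibration is good to about 2 mm. A picture is of the moment at which its call begins. There is no depth.
- hand_in(): hands the job in; it is judged then, once.
The state is a dict: "t": time; "q": joint angles; "joint_vel": joint speeds; "joint_torque": joint torques, N m; "eef_pos": TCP position; "tool_rot": TCP orientation; "contact_force": force on the tool from outside, world axes, zero at the start; "torque": the same for the moment, N m; "gripper_width": opening from 0.0 (shut) to 1.0 (fully open); "grasp_force": force on a finger pad.
Only numpy, scipy, OpenCV 4.12 (cv2) and the standard library are available. Lean on these libraries where they do the work, as an engineer would, in place of code of your own. Each camera call takes 0.05 s, during which the arm holds its last target. There are 200 camera calls.

## Working session

There is one attempt and no reset: what is moved stays moved. The work goes in short steps, Python scripts to look and compute and a tool call to move; the robot and the scene stay as the last step left them, time stands still between calls to the robot, and variables do not carry over. Pictures are saved under pics/ and viewed, at most 14 in all, crops included, and the job is handed in when it is done.

Besides the shell and the picture viewer there is one more tool, called after "Emit:" as name(argument=value, ...), one argument or row to a line, values as JSON. jog_arm: Moves the arm, as the interface text tells. Scaled input: -1 to 1 covers 20 mm each way for a shift and 4 degrees each way for a turn. Its arguments: {"type":"object","properties":{"moves":{"type":"array"},"grip_force":{"type":"number"}},"required":["moves"]}

```bash
mkdir -p pics; python3 - <<'E'
from station import *
import cv2,pickle
d={}
for n in("top","scene"):
    d[n]=read_camera(n);cv2.imwrite(f"pics/{n}0.png",d[n]["color"])
    print(n,d[n]["fx"],d[n]["cx"],d[n]["cy"],d[n]["rvec"],d[n]["tvec"])
pickle.dump(d,open("d0.pkl","wb"))
o=get_obs();print(o)
E
```

```text
top 375.8725467937945 254.61484729921085 195.84353867604247 [ 2.08319463 -2.11945059  0.24073061] [0.0007835  0.52540594 0.76679285]
scene 398.7259973384223 261.29419499915406 195.32032978019933 [ 1.00557786  2.23574763 -1.22754835] [ 0.33578017 -0.1962889   1.32300907]
{'t': 0.1, 'q': array([-1.35311608,  0.4777019 ,  0.02232414,  1.55632099, -0.01151462,
        1.10932343, -0.08308639]), 'joint_vel': array([-0.00037808, -0.00174303,  0.00029964, -0.0027503 ,  0.00097484,
       -0.00116931, -0.00074169]), 'joint_torque': array([ 4.39950600e-03, -5.97758710e+01,  1.61422905e+00, -2.81956440e+01,
        1.29577535e-02,  4.97450194e-03, -1.65361109e-05]), 'eef_pos': array([0.21584546, 0.63895075, 0.19944638]), 'tool_rot': array([-8.42936612e-05,  1.62149036e-01,  9.86765944e-01, -8.08672998e-04]), 'contact_force': array([-0.17082368, -0.53983345, -0.27086376]), 'torque': array([ 0.06405343, -0.0034574 ,  0.06209572]), 'grasp_force': 0.0, 'gripper_width': 1.0004421826868843}
```

View pics/top0.png

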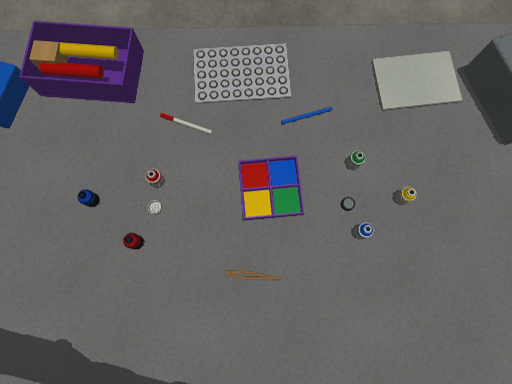

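View pics/scene0.png

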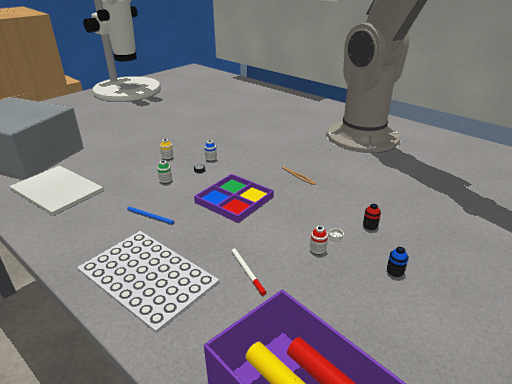

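The top view shows the caddy at about (270,188): red pad upper left, blue upper right, yellow lower left, green lower right. The grey lenses are at red (153,176), green (358,158), yellow (409,194) and blue (366,230). The black ones are at (88,198) and (132,241), with a small cap and ring lying between lenses.

```bash
cat > h.py <<'E'
import cv2,numpy as np
def cam(d):
    K=np.array([[d["fx"],0,d["cx"]],[0,d["fy"],d["cy"]],[0,0,1.]]);R=cv2.Rodrigues(np.array(d["rvec"],float))[0]
    return K,R,np.array(d["tvec"],float).ravel()
def pix(d,P):
    K,R,t=cam(d);p=K@(R@np.array(P,float)+t);return p[:2]/p[2]
def back(d,u,v,z):
    K,R,t=cam(d);C=-R.T@t;r=R.T@np.linalg.solve(K,[u,v,1]);return C+r*(z-C[2])/r[2]
E
python3 - <<'E'
from h import *
import pickle
d=pickle.load(open("d0.pkl","rb"));T=d["top"];S=d["scene"]
print("tcp pix",pix(T,[.216,.64,.2]),pix(S,[.216,.64,.2]), "base",pix(T,[0,0,0]))
g={'red':(153.5,176),'green':(358,158),'yellow':(409,194),'blue':(366,230),'bred':(132,241),'bblue':(88,198)}
for k,(u,v) in g.items():
    p=back(T,u,v,.055);print(k,p.round(4),'scene px of top',pix(S,p).round(1))
hsv=cv2.cvtColor(T["color"],cv2.COLOR_BGR2HSV)
sub=np.zeros(hsv.shape[:2],bool);sub[155:222,236:306]=1
for k,(lo,hi) in {'red':(0,8),'yellow':(15,35),'green':(45,80),'blue':(100,122)}.items():
    m=(sub&(hsv[...,0]>=lo)&(hsv[...,0]<=hi)&(hsv[...,1]>120)&(hsv[...,2]>60)).astype(np.uint8)
    n,l,s,c=cv2.connectedComponentsWithStats(m);i=1+s[1:,4].argmax()
    r=cv2.minAreaRect(np.argwhere(l==i)[:,::-1].astype(np.float32))
    print('pad',k,s[i],c[i].round(1),back(T,*r[0],.007).round(4),r[1:])
a=cv2.resize(T["color"][150:255,70:170],None,fx=4,fy=4,interpolation=cv2.INTER_CUBIC)
b=cv2.resize(T["color"][145:250,325:425],None,fx=4,fy=4,interpolation=cv2.INTER_CUBIC)
cv2.imwrite("pics/crop.png",np.hstack([a,b[:a.shape[0]]]))
E
```

```text
tcp pix [-135.93983964  366.36186963] [632.83250293 167.38191607] base [254.99891119 453.39115431]
red [0.5761 0.2175 0.055 ] scene px of top [319.1 227.6]
green [ 0.6104 -0.244   0.055 ] scene px of top [165.3 162.7]
yellow [ 0.5247 -0.3502  0.055 ] scene px of top [166.8 141. ]
blue [ 0.4463 -0.2483  0.055 ] scene px of top [210.7 142.4]
bred [0.4313 0.2575 0.055 ] scene px of top [371.8 205.2]
bblue [0.528  0.3602 0.055 ] scene px of top [395.8 246.3]
pad red [242 163  26  25 542] [254.4 175.2] [ 0.5881 -0.0089  0.007 ] ((22.271791458129883, 24.263578414916992), 84.80557250976562)
pad yellow [244 190  28  27 640] [257.  202.9] [ 0.5208 -0.0141  0.007 ] ((24.987863540649414, 25.89322280883789), 84.80557250976562)
pad green [273 187  28  27 625] [286.  200.1] [ 0.5262 -0.082   0.007 ] ((24.444650650024414, 25.80268669128418), 84.80557250976562)
pad blue [269 159  28  27 628] [282.7 172.2] [ 0.5944 -0.0763  0.007 ] ((24.548582077026367, 25.595430374145508), 83.9909896850586)
```

View pics/crop.png

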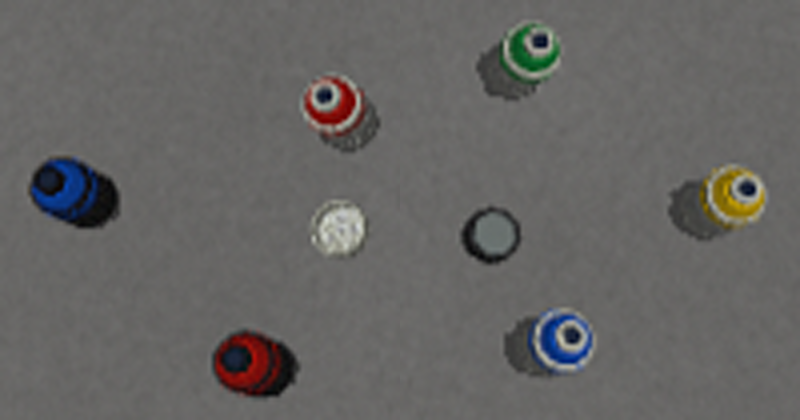

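The crop shows dark nose glass centres at full-image pixels red (150.6,173.6), green (359.6,154.9), yellow (411.6,191.6) and blue (367.4,228.6). The black ones are at (128.6,239.4) and (81.4,194.6). I'll use these at z=60 mm and refine against the scene camera and the barrel bottoms.

Emit:
jog_arm(
  moves=[-1, -1, 0, 0, 0, -1, 1, -1, -1, 0, 0, 0, -1, 1, -1, -1, 0, 0, 0, -1, 1, -1, -1, 0, 0, 0, -1, 1, -1, -1, 0, 0, 0, -0.66, 1, -1, -1, 0, 0, 0, 0, 1, -1, -1, 0, 0, 0, 0, 1, -1, -1, 0, 0, 0, 0, 1],
  grip_force=40,
)

```text
t: 0.77
eef_pos: [0.356, 0.4618, 0.2]
tool_rot: [-0.0, 0.0, 1.0, -0.0]
contact_force: [-0.0, 0.8, 0.1]
gripper_width: 1.001
grasp_force: 0.0
```

```bash
cat > fit.py <<'E'
# fit x,y of each lens: silhouette (both cameras) of a stack of discs vs non-bench pixels is overkill;
# use nose centre top (z=.06) + compare with scene
from h import *
import pickle
d=pickle.load(open("d0.pkl","rb"));T=d["top"];S=d["scene"]
g={'red':(150.6,173.6),'green':(359.6,154.9),'yellow':(411.6,191.6),'blue':(367.4,228.6),'bred':(128.6,239.4),'bblue':(81.4,194.6)}
im=S["color"].copy();im=cv2.resize(im,None,fx=4,fy=4,interpolation=cv2.INTER_CUBIC)
tt=cv2.resize(T["color"],None,fx=4,fy=4,interpolation=cv2.INTER_CUBIC)
th=np.linspace(0,2*np.pi,40);out=[[],[]]
for k,(u,v) in g.items():
    p=back(T,u,v,.06);print(k,p.round(4))
    for D,I,o,h in((S,im,out[0],110),(T,tt,out[1],75)):
        for r,z in((.014,0),(.017,.006),(.017,.046),(.0085,.06)):
            q=np.array([pix(D,[p[0]+r*np.cos(a),p[1]+r*np.sin(a),z]) for a in th])*4+1.5
            cv2.polylines(I,[q.astype(np.int32)],1,(255,0,255),1)
        c=(pix(D,[p[0],p[1],.03])*4).astype(int);o.append(I[c[1]-h:c[1]+h,c[0]-60:c[0]+60])
cv2.imwrite("pics/fit.png",np.vstack([np.hstack(out[0]),np.hstack(out[1])]))
E
python3 fit.py; python3 -c "
from station import *
o=get_obs();print(o['eef_pos'],o['tool_rot'],o['q'])"
```

```text
red [0.5803 0.2229 0.06  ]
green [ 0.616  -0.2467  0.06  ]
yellow [ 0.5289 -0.3544  0.06  ]
blue [ 0.4487 -0.2501  0.06  ]
bred [0.4342 0.2634 0.06  ]
bblue [0.5348 0.3731 0.06  ]
[0.35602671 0.46184868 0.20000777] [-1.92579083e-04  2.08210698e-04  9.99999924e-01 -2.67886715e-04] [-1.02970517  0.32720018  0.01093707  1.78183266 -0.00414749  1.03323994
  0.5531576 ]
```

View pics/fit.png

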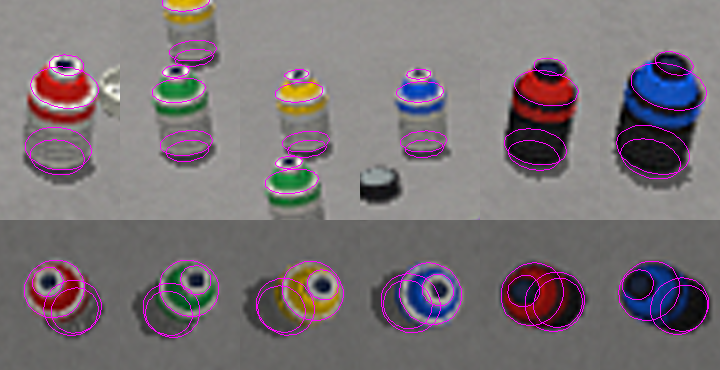

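The overlay fits every lens to about 1 px in both cameras, so the positions are good to about 2 mm. Next is moving over the red lens.

Emit:
jog_arm(
  moves=[-0.935, -0.995, 0, 0, 0, 0, 1, -0.935, -0.995, 0, 0, 0, 0, 1, -0.935, -0.995, 0, 0, 0, 0, 1, -0.935, -0.995, 0, 0, 0, 0, 1, -0.935, -0.995, 0, 0, 0, 0, 1, -0.935, -0.995, 0, 0, 0, 0, 1, -0.935, -0.995, 0, 0, 0, 0, 1, -0.935, -0.995, 0, 0, 0, 0, 1],
)

```text
t: 1.43
eef_pos: [0.5054, 0.3027, 0.2]
tool_rot: [-0.0, 0.0, 1.0, -0.0]
contact_force: [0.5, 0.8, -0.5]
gripper_width: 1.001
grasp_force: 0.0
```

Emit:
jog_arm(
  moves=[-0.935, -0.995, 0, 0, 0, 0, 1, -0.935, -0.995, 0, 0, 0, 0, 1, -0.935, -0.995, 0, 0, 0, 0, 1, -0.935, -0.995, 0, 0, 0, 0, 1, 0, 0, 1, 0, 0, 0, 1, 0, 0, 1, 0, 0, 0, 1, 0, 0, 1, 0, 0, 0, 1, 0, 0, 1, 0, 0, 0, 1],
)

```text
t: 2.1
eef_pos: [0.5795, 0.224, 0.1191]
tool_rot: [-0.0, 0.0, 1.0, -0.0]
contact_force: [-0.0, 0.1, -0.1]
gripper_width: 1.002
grasp_force: 0.0
```

```bash
python3 - <<'E'
from station import *
import cv2
o=get_obs();print(o['eef_pos'],o['q'])
w=read_camera("wrist");cv2.imwrite("pics/w1.png",w["color"])
E
```

```text
[0.57945671 0.22403778 0.11911715] [-0.5663883   0.47487538  0.12982888  1.77134124 -0.07572645  0.90068734
  1.16622969]
```

View pics/w1.png

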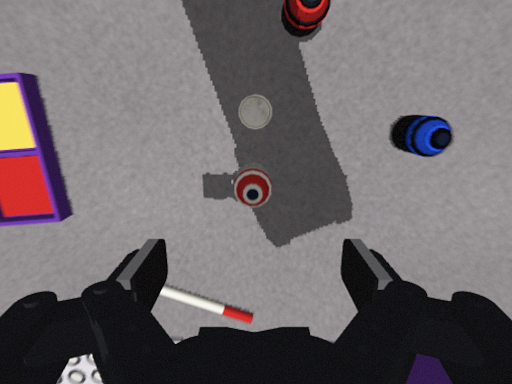

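The wrist view shows the red lens centred between the fingers: nose at x≈252 px, finger midline at ≈254. Next I descend and close.

Emit:
jog_arm(
  moves=[-0.04, -0.04, 1, 0, 0, 0, 1, 0, 0, 1, 0, 0, 0, 1, 0, 0, 1, 0, 0, 0, 1, 0, 0, 1, 0, 0, 0, 1, 0, 0, 0.8, 0, 0, 0, 1, 0, 0, 0.4, 0, 0, 0, 1, 0, 0, 0, 0, 0, 0, 0.3, 0, 0, 0, 0, 0, 0, 0],
)

```text
t: 2.82
eef_pos: [0.5806, 0.2236, 0.0167]
tool_rot: [-0.0, 0.0, 1.0, -0.0]
contact_force: [0.4, -0.0, 0.8]
gripper_width: 0.75
grasp_force: 0.0
```

Emit:
jog_arm(
  moves=[0, 0, 0, 0, 0, 0, 0, 0, 0, 0, 0, 0, 0, 0, 0, 0, 0, 0, 0, 0, 0, 0, 0, 0, 0, 0, 0, 0, 0, 0, 0, 0, 0, 0, 0, 0, 0, 0, 0, 0, 0, 0, 0, 0, 0, 0, 0, 0, 0, 0, 0, 0, 0, 0, 0, 0],
)

```text
t: 3.48
eef_pos: [0.5814, 0.2229, 0.0177]
tool_rot: [0.001, 0.001, 1.0, -0.0]
contact_force: [-0.2, -2.5, 6.3]
gripper_width: 0.281
grasp_force: 35.5
```

```bash
cat > sc.py <<'E'
import sys,cv2
from station import *
from h import *
w=read_camera("scene");o=get_obs();p=o['eef_pos'];print(p,o['gripper_width'])
c=pix(w,p).astype(int);print(c)
x=max(c[0]-50,0);y=max(c[1]-50,0)
cv2.imwrite("pics/"+sys.argv[1],cv2.resize(w["color"][y:y+90,x:x+100],None,fx=6,fy=6,interpolation=cv2.INTER_CUBIC))
E
python3 sc.py s1.png
```

```text
[0.58144418 0.2228555  0.01769157] 0.28205003255628336
[318 244]
```

View pics/s1.png

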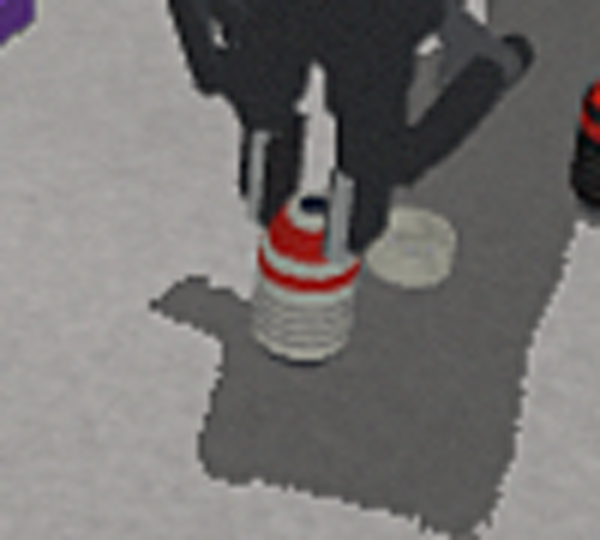

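The view shows the pads holding the red cone rather than the barrel, with the tips at about 43 mm on the lens. I have to go lower, so I'll reopen, descend and regrip.

Emit:
jog_arm(
  moves=[0, 0, 0, 0, 0, 0, 0.8, 0, 0, 0, 0, 0, 0, 0.8, 0, 0, 0, 0, 0, 0, 0.8, 0, 0, 0, 0, 0, 0, 0.8, 0, 0, 0, 0, 0, 0, 0.8, 0, 0, 0.3, 0, 0, 0, 0.8, 0, 0, 0.3, 0, 0, 0, 0.8, 0, 0, 0, 0, 0, 0, 0.8],
)

```text
t: 4.2
eef_pos: [0.5794, 0.2232, 0.0026]
tool_rot: [-0.001, 0.0, 1.0, -0.0]
contact_force: [-0.8, 0.6, 0.0]
gripper_width: 0.801
grasp_force: 0.0
```

```bash
python3 sc.py s2.png
```

```text
[0.57957358 0.22322019 0.00309555] 0.7956995374735503
[318 249]
```

View pics/s2.png

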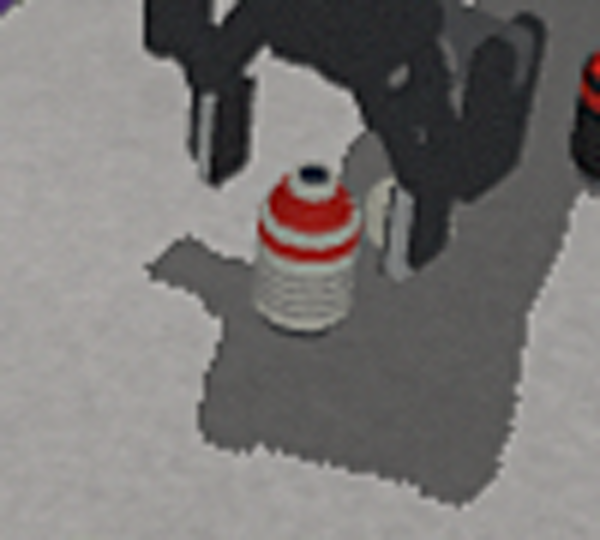

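The tips are about 35 mm above the bench while the TCP reads 3 mm, so the open fingers end well behind the nominal TCP. I'll lower gently by 12 mm more and watch the force.

Emit:
jog_arm(
  moves=[-0.04, 0, 0.15, 0, 0, 0, 0.8, 0, 0, 0.15, 0, 0, 0, 0.8, 0, 0, 0.15, 0, 0, 0, 0.8, 0, 0, 0.15, 0, 0, 0, 0.8, 0, 0, 0, 0, 0, 0, 0.3, 0, 0, 0, 0, 0, 0, 0.2, 0, 0, 0, 0, 0, 0, 0.2, 0, 0, 0, 0, 0, 0, 0.2],
)

```text
t: 4.92
eef_pos: [0.5815, 0.2237, -0.0075]
tool_rot: [0.0, 0.0, 1.0, 0.0]
contact_force: [0.2, -0.8, 0.4]
gripper_width: 0.382
grasp_force: 39.8
```

Emit:
jog_arm(
  moves=[0, 0, 0, 0, 0, 0, 0.2, 0, 0, 0, 0, 0, 0, 0.2, 0, 0, 0, 0, 0, 0, 0.2, 0, 0, 0, 0, 0, 0, 0.2, 0, 0, 0, 0, 0, 0, 0.2, 0, 0, 0, 0, 0, 0, 0.2, 0, 0, 0, 0, 0, 0, 0.2, 0, 0, 0, 0, 0, 0, 0.2],
)

```text
t: 5.58
eef_pos: [0.5815, 0.2237, -0.0075]
tool_rot: [0.0, 0.0, 1.0, 0.0]
contact_force: [0.3, 0.2, 3.6]
gripper_width: 0.38
grasp_force: 40.0
```

```bash
python3 sc.py s3.png
```

```text
[ 0.58149855  0.22365548 -0.00749536] 0.38089637865892784
[317 253]
```

View pics/s3.png

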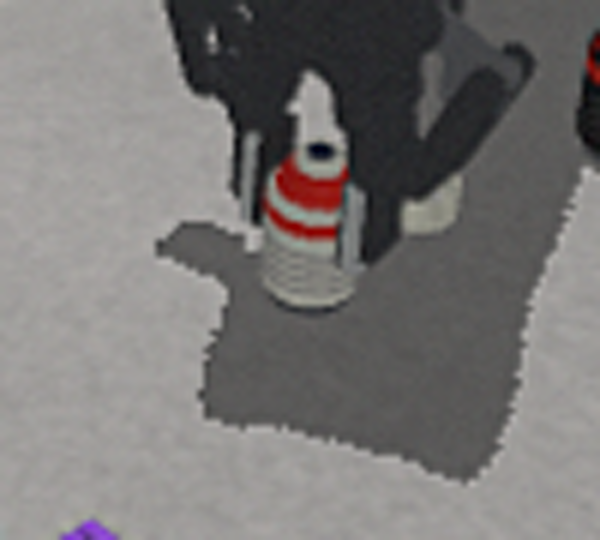

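The grip is now on the barrel (opening 0.38). Next I lift and carry it to the red pad.

Emit:
jog_arm(
  moves=[0, 0, -1, 0, 0, 0, 0.2, 0, 0, -1, 0, 0, 0, 0.2, 0, 0, -1, 0, 0, 0, 0.2, 0, -0.7, 0, 0, 0, 0, 0.2, 0, -1, 0, 0, 0, 0, 0.2, 0, -1, 0, 0, 0, 0, 0.2, 0, -1, 0, 0, 0, 0, 0.2, 0, -1, 0, 0, 0, 0, 0.2],
)

```text
t: 6.3
eef_pos: [0.58, 0.1275, 0.051]
tool_rot: [-0.001, 0.0, 1.0, -0.001]
contact_force: [0.2, 1.4, -1.5]
gripper_width: 0.385
grasp_force: 40.1
```

Emit:
jog_arm(
  moves=[-0.41, -1, 0, 0, 0, 0, 0.2, 0, -1, 0, 0, 0, 0, 0.2, 0, -1, 0, 0, 0, 0, 0.2, 0, -1, 0, 0, 0, 0, 0.2, 0, -1, 0, 0, 0, 0, 0.2, 0, -1, 0, 0, 0, 0, 0.2, 0, -0.88, 0, 0, 0, 0, 0.2, 0, 0, 0, 0, 0, 0, 0.2],
)

```text
t: 6.97
eef_pos: [0.5878, -0.0143, 0.0512]
tool_rot: [-0.001, 0.003, 1.0, -0.002]
contact_force: [-1.0, -1.0, -1.8]
gripper_width: 0.38
grasp_force: 40.1
```

Emit:
jog_arm(
  moves=[0, 0, 0.8, 0, 0, 0, 0.2, 0, 0, 0.6, 0, 0, 0, 0.2, 0, 0, 0.3, 0, 0, 0, 0.2, 0, 0, 0, 0, 0, 0, 0.2, 0, 0, 0, 0, 0, 0, 0.2, 0, 0, 0, 0, 0, 0, 0.2, 0, 0, 0, 0, 0, 0, 0.2, 0, 0, 0, 0, 0, 0, 0.2],
)

```text
t: 7.63
eef_pos: [0.5899, -0.0079, 0.0189]
tool_rot: [0.001, 0.0, 1.0, 0.0]
contact_force: [0.5, 0.4, -0.7]
gripper_width: 0.384
grasp_force: 40.1
```

```bash
python3 sc.py s4.png; cat > top.py <<'E'
import sys,cv2
from station import *
w=read_camera("top")
cv2.imwrite("pics/"+sys.argv[1],cv2.resize(w["color"][145:230,225:320],None,fx=6,fy=6,interpolation=cv2.INTER_CUBIC))
E
python3 top.py t4.png; python3 -c "
import cv2,numpy as np
a=cv2.imread('pics/s4.png');b=cv2.imread('pics/t4.png');a=cv2.resize(a,(390,350));b=cv2.resize(b,(390,350));cv2.imwrite('pics/st4.png',np.hstack([a,b]))"
```

```text
[ 0.58975673 -0.00795478  0.01882651] 0.38331330055741647
[235 204]
```

View pics/st4.png

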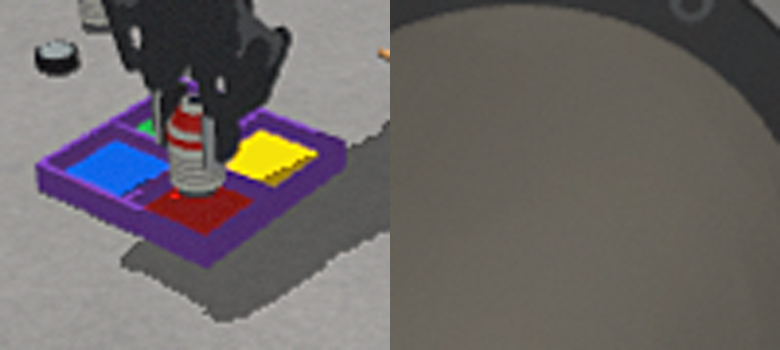

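The scene view shows the red lens held upright over the red pocket, its foot about 19 mm above the pad. Next I lower it gently and release.

Emit:
jog_arm(
  moves=[0, 0, 0.5, 0, 0, 0, 0.2, 0, 0, 0.25, 0, 0, 0, 0.2, 0, 0, 0.1, 0, 0, 0, 0.2, 0, 0, 0.06, 0, 0, 0, 0.2, 0, 0, 0, 0, 0, 0, 0.2, 0, 0, 0, 0, 0, 0, 0.2, 0, 0, 0, 0, 0, 0, 0.2, 0, 0, 0, 0, 0, 0, 0.2],
)

```text
t: 8.4
eef_pos: [0.5895, -0.008, 0.0001]
tool_rot: [0.0, 0.0, 1.0, 0.0]
contact_force: [-0.1, 0.2, -2.2]
gripper_width: 0.381
grasp_force: 40.2
```

Emit:
jog_arm(
  moves=[0, 0, 0, 0, 0, 0, 0.6, 0, 0, 0, 0, 0, 0, 0.6, 0, 0, 0, 0, 0, 0, 0.6, 0, 0, 0, 0, 0, 0, 0.6, 0, 0, -0.3, 0, 0, 0, 0.6, 0, 0, -0.7, 0, 0, 0, 0.6, 0, 0, -1, 0, 0, 0, 0.6, 0, 0, -1, 0, 0, 0, 0.6],
)

```text
t: 9.07
eef_pos: [0.5889, -0.0081, 0.0608]
tool_rot: [-0.001, 0.0, 1.0, -0.0]
contact_force: [0.3, -0.0, 0.1]
gripper_width: 0.599
grasp_force: 0.0
```

Emit:
jog_arm(
  moves=[0, 0, -1, 0, 0, 0, 0.8, 0, 0, -1, 0, 0, 0, 0.8, -0.2, -1, 0, 0, 0, 0, 0.8, -0.2, -1, 0, 0, 0, 0, 0.8, -0.2, -1, 0, 0, 0, 0, 0.8, -0.2, -1, 0, 0, 0, 0, 0.8, -0.2, -1, 0, 0, 0, 0, 0.8, -0.2, -1, 0, 0, 0, 0, 0.8],
)

```text
t: 9.73
eef_pos: [0.6134, -0.1291, 0.1007]
tool_rot: [0.0, 0.0, 1.0, -0.0]
contact_force: [0.1, -0.5, 0.6]
gripper_width: 0.796
grasp_force: 0.0
```

Emit:
jog_arm(
  moves=[-0.14, -1, 0, 0, 0, 0, 0.8, 0, -1, 0, 0, 0, 0, 0.8, 0, -1, 0, 0, 0, 0, 0.8, 0, -1, 0, 0, 0, 0, 0.8, 0, -1, 0, 0, 0, 0, 0.8, 0, -0.9, 0, 0, 0, 0, 0.8, 0, 0, 0, 0, 0, 0, 0.8, 0, 0, 0, 0, 0, 0, 0.8],
)

```text
t: 10.4
eef_pos: [0.6156, -0.2473, 0.1004]
tool_rot: [0.0, 0.001, 1.0, -0.0]
contact_force: [0.6, 0.5, -0.5]
gripper_width: 0.804
grasp_force: 0.0
```

```bash
python3 - <<'E'
from station import *
import cv2
from h import *
o=get_obs();print(o['eef_pos'],o['q'])
w=read_camera("wrist");s=read_camera("scene")
print(pix(w,[.616,-.2467,.06]))
cv2.imwrite("pics/w2.png",np.hstack([cv2.resize(w["color"],(400,300)),cv2.resize(s["color"][100:250,120:320],(400,300))]))
E
```

```text
[ 0.61563278 -0.24727088  0.10040319] [ 0.16311223  0.5616064   0.17579171  1.68077923 -0.11790842  0.90940348
  1.95287208]
[253.99619117 202.97355082]
```

View pics/w2.png

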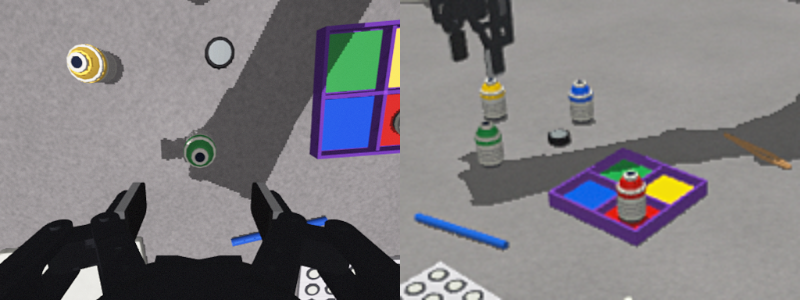

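The red lens stands in its pocket, and the green nose at (255,201) px matches the prediction (254,203). Next I descend on green.

Emit:
jog_arm(
  moves=[0, 0, 1, 0, 0, 0, 0.8, 0, 0, 1, 0, 0, 0, 0.8, 0, 0, 1, 0, 0, 0, 0.8, 0, 0, 1, 0, 0, 0, 0.8, 0, 0, 0.8, 0, 0, 0, 0.8, 0, 0, 0.4, 0, 0, 0, 0.8, 0, 0, 0.2, 0, 0, 0, 0.8, 0, 0, 0, 0, 0, 0, 0.8],
)

```text
t: 11.17
eef_pos: [0.616, -0.2449, -0.0084]
tool_rot: [-0.0, -0.0, 1.0, 0.0]
contact_force: [-0.5, -0.7, -0.3]
gripper_width: 0.799
grasp_force: 0.0
```

Emit:
jog_arm(
  moves=[0, 0, 0, 0, 0, 0, 0.4, 0, 0, 0, 0, 0, 0, 0.3, 0, 0, 0, 0, 0, 0, 0.2, 0, 0, 0, 0, 0, 0, 0.2, 0, 0, 0, 0, 0, 0, 0.2, 0, 0, 0, 0, 0, 0, 0.2, 0, 0, 0, 0, 0, 0, 0.2, 0, 0, 0, 0, 0, 0, 0.2],
)

```text
t: 11.83
eef_pos: [0.6169, -0.2464, -0.0066]
tool_rot: [0.001, 0.0, 1.0, -0.0]
contact_force: [-1.1, -0.1, 5.8]
gripper_width: 0.381
grasp_force: 39.7
```

Emit:
jog_arm(
  moves=[0, 0, -1, 0, 0, 0, 0.2, 0, 0, -1, 0, 0, 0, 0.2, 0, 0, -1, 0, 0, 0, 0.2, 0, 0, -1, 0, 0, 0, 0.2, 0.5, 0.915, 0, 0, 0, 0, 0.2, 0.5, 0.915, 0, 0, 0, 0, 0.2, 0.5, 0.915, 0, 0, 0, 0, 0.2, 0.5, 0.915, 0, 0, 0, 0, 0.2],
)

```text
t: 12.5
eef_pos: [0.5753, -0.1721, 0.0722]
tool_rot: [0.0, 0.0, 1.0, 0.0]
contact_force: [0.5, 0.4, -1.5]
gripper_width: 0.381
grasp_force: 40.2
```

Emit:
jog_arm(
  moves=[0.5, 0.915, 0, 0, 0, 0, 0.2, 0.5, 0.915, 0, 0, 0, 0, 0.2, 0.5, 0.915, 0, 0, 0, 0, 0.2, 0.5, 0.915, 0, 0, 0, 0, 0.2, 0.5, 0.915, 0, 0, 0, 0, 0.2, 0, 0, 0, 0, 0, 0, 0.2, 0, 0, 0, 0, 0, 0, 0.2, 0, 0, 0, 0, 0, 0, 0.2],
)

```text
t: 13.17
eef_pos: [0.5265, -0.0819, 0.0723]
tool_rot: [0.0, 0.0, 1.0, -0.0]
contact_force: [0.0, 0.2, -1.8]
gripper_width: 0.384
grasp_force: 40.3
```

Emit:
jog_arm(
  moves=[0, 0, 0.9, 0, 0, 0, 0.2, 0, 0, 0.9, 0, 0, 0, 0.2, 0, 0, 0.7, 0, 0, 0, 0.2, 0, 0, 0.5, 0, 0, 0, 0.2, 0, 0, 0.3, 0, 0, 0, 0.2, 0, 0, 0.15, 0, 0, 0, 0.2, 0, 0, 0.1, 0, 0, 0, 0.2, 0, 0, 0.04, 0, 0, 0, 0.2],
)

```text
t: 13.83
eef_pos: [0.5266, -0.0816, 0.0005]
tool_rot: [0.0, 0.0, 1.0, -0.0]
contact_force: [-0.4, 0.1, -1.2]
gripper_width: 0.379
grasp_force: 40.3
```

Emit:
jog_arm(
  moves=[0, 0, 0, 0, 0, 0, 0.2, 0, 0, 0, 0, 0, 0, 0.2, 0, 0, 0, 0, 0, 0, 0.6, 0, 0, 0, 0, 0, 0, 0.6, 0, 0, 0, 0, 0, 0, 0.6, 0, 0, 0, 0, 0, 0, 0.6, 0, 0, -0.3, 0, 0, 0, 0.6, 0, 0, -0.7, 0, 0, 0, 0.6],
)

```text
t: 14.5
eef_pos: [0.5248, -0.0811, 0.0195]
tool_rot: [-0.002, 0.0, 1.0, 0.0]
contact_force: [-0.5, 1.1, 0.7]
gripper_width: 0.596
grasp_force: 0.0
```

Emit:
jog_arm(
  moves=[0, 0, -1, 0, 0, 0, 0.6, 0, 0, -1, 0, 0, 0, 0.6, 0, 0, -1, 0, 0, 0, 0.6, 0, 0, -1, 0, 0, 0, 0.8, 0, -1, 0, 0, 0, 0, 0.8, 0, -1, 0, 0, 0, 0, 0.8, 0, -1, 0, 0, 0, 0, 0.8, 0, -1, 0, 0, 0, 0, 0.8],
)

```text
t: 15.17
eef_pos: [0.5261, -0.162, 0.101]
tool_rot: [0.0, 0.0, 1.0, 0.0]
contact_force: [0.6, 0.4, 0.5]
gripper_width: 0.8
grasp_force: 0.0
```

Emit:
jog_arm(
  moves=[-0.15, -1, 0, 0, 0, 0, 0.8, 0, -1, 0, 0, 0, 0, 0.8, 0, -1, 0, 0, 0, 0, 0.8, 0, -1, 0, 0, 0, 0, 0.8, 0, -1, 0, 0, 0, 0, 0.8, 0, -1, 0, 0, 0, 0, 0.8, 0, -1, 0, 0, 0, 0, 0.8, 0, -1, 0, 0, 0, 0, 0.8],
)

```text
t: 15.83
eef_pos: [0.5288, -0.3223, 0.1008]
tool_rot: [0.0, 0.0, 1.0, 0.0]
contact_force: [0.3, 0.0, -0.5]
gripper_width: 0.8
grasp_force: 0.0
```

Emit:
jog_arm(
  moves=[0, -1, 0, 0, 0, 0, 0.8, 0, -0.6, 0, 0, 0, 0, 0.8, 0, 0, 0, 0, 0, 0, 0.8, 0, 0, 0, 0, 0, 0, 0.8, 0, 0, 0, 0, 0, 0, 0.8, 0, 0, 0, 0, 0, 0, 0.8, 0, 0, 0, 0, 0, 0, 0.8, 0, 0, 0, 0, 0, 0, 0.8],
)

```text
t: 16.5
eef_pos: [0.5293, -0.3522, 0.1003]
tool_rot: [0.0, -0.0, 1.0, 0.0]
contact_force: [-0.3, 1.4, 0.8]
gripper_width: 0.799
grasp_force: 0.0
```

```bash
python3 - <<'E'
from station import *
import cv2
from h import *
o=get_obs();print(o['eef_pos'],o['q'])
w=read_camera("wrist");s=read_camera("scene")
print(pix(w,[.5289,-.3544,.06]))
cv2.imwrite("pics/w3.png",np.hstack([cv2.resize(w["color"],(400,300)),cv2.resize(s["color"][100:250,120:320],(400,300))]))
E
```

```text
[ 0.52931347 -0.35224236  0.100343  ] [ 0.33400154  0.52339668  0.2122227   1.7532084  -0.13761647  0.8796018
  2.17828795]
[250.36968955 202.0561071 ]
```

View pics/w3.png

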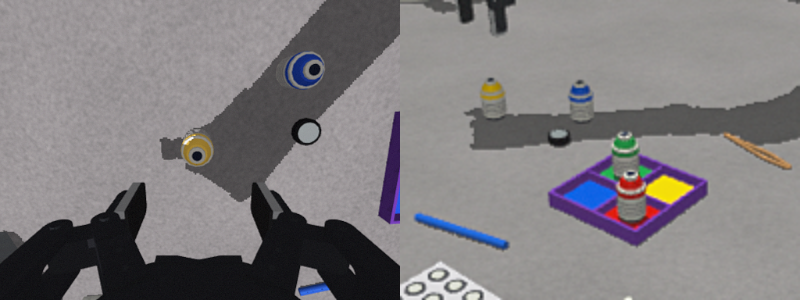

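Green and red both stand in their pockets, and the yellow nose at (252,200) px agrees with the prediction (250,202). Next I descend on yellow.

Emit:
jog_arm(
  moves=[0, -0.05, 1, 0, 0, 0, 0.8, 0, 0, 1, 0, 0, 0, 0.8, 0, 0, 1, 0, 0, 0, 0.8, 0, 0, 1, 0, 0, 0, 0.8, 0, 0, 0.8, 0, 0, 0, 0.8, 0, 0, 0.4, 0, 0, 0, 0.8, 0, 0, 0.2, 0, 0, 0, 0.8, 0, 0, 0, 0, 0, 0, 0.8],
)

```text
t: 17.27
eef_pos: [0.5287, -0.3541, -0.0083]
tool_rot: [-0.0, 0.0, 1.0, 0.0]
contact_force: [-0.7, -0.4, -0.6]
gripper_width: 0.801
grasp_force: 0.0
```

Emit:
jog_arm(
  moves=[0, 0, 0, 0, 0, 0, 0.4, 0, 0, 0, 0, 0, 0, 0.3, 0, 0, 0, 0, 0, 0, 0.2, 0, 0, 0, 0, 0, 0, 0.2, 0, 0, 0, 0, 0, 0, 0.2, 0, 0, 0, 0, 0, 0, 0.2, 0, 0, 0, 0, 0, 0, 0.2, 0, 0, 0, 0, 0, 0, 0.2],
)

```text
t: 17.93
eef_pos: [0.5298, -0.3547, -0.0064]
tool_rot: [0.001, 0.0, 1.0, -0.0]
contact_force: [-0.9, 0.8, 6.1]
gripper_width: 0.381
grasp_force: 39.6
```

Emit:
jog_arm(
  moves=[0, 0, -1, 0, 0, 0, 0.2, 0, 0, -1, 0, 0, 0, 0.2, 0, 0, -1, 0, 0, 0, 0.2, 0, 0, -1, 0, 0, 0, 0.2, 0, 0, -1, 0, 0, 0, 0.2, 0, 0, -1, 0, 0, 0, 0.2, 0.4, 1, 0, 0, 0, 0, 0.2, 0, 1, 0, 0, 0, 0, 0.2],
)

```text
t: 18.6
eef_pos: [0.5199, -0.3161, 0.1138]
tool_rot: [0.001, 0.002, 1.0, -0.001]
contact_force: [-0.4, 0.6, -2.1]
gripper_width: 0.383
grasp_force: 40.5
```

Emit:
jog_arm(
  moves=[0, 1, 0, 0, 0, 0, 0.2, 0, 1, 0, 0, 0, 0, 0.2, 0, 1, 0, 0, 0, 0, 0.2, 0, 1, 0, 0, 0, 0, 0.2, 0, 1, 0, 0, 0, 0, 0.2, 0, 1, 0, 0, 0, 0, 0.2, 0, 1, 0, 0, 0, 0, 0.2, 0, 1, 0, 0, 0, 0, 0.2],
)

```text
t: 19.27
eef_pos: [0.5207, -0.1533, 0.1123]
tool_rot: [-0.0, 0.0, 1.0, 0.0]
contact_force: [0.4, -0.1, -2.0]
gripper_width: 0.384
grasp_force: 40.5
```

Emit:
jog_arm(
  moves=[0, 1, 0, 0, 0, 0, 0.2, 0, 1, 0, 0, 0, 0, 0.2, 0, 1, 0, 0, 0, 0, 0.2, 0, 1, 0, 0, 0, 0, 0.2, 0, 1, 0, 0, 0, 0, 0.2, 0, 1, 0, 0, 0, 0, 0.2, 0, 1, 0, 0, 0, 0, 0.2, 0, 0, 0, 0, 0, 0, 0.2],
)

```text
t: 19.93
eef_pos: [0.521, -0.0093, 0.1123]
tool_rot: [-0.0, -0.003, 1.0, 0.001]
contact_force: [-0.1, 1.6, -1.7]
gripper_width: 0.379
grasp_force: 40.5
```

Emit:
jog_arm(
  moves=[0, 0, 1, 0, 0, 0, 0.2, 0, 0, 1, 0, 0, 0, 0.2, 0, 0, 0.5, 0, 0, 0, 0.2, 0, 0, 0, 0, 0, 0, 0.2, 0, 0, 0, 0, 0, 0, 0.2, 0, 0, 0, 0, 0, 0, 0.2, 0, 0, 0, 0, 0, 0, 0.2, 0, 0, 0, 0, 0, 0, 0.2],
)

```text
t: 20.6
eef_pos: [0.5219, -0.0144, 0.0632]
tool_rot: [0.001, 0.0, 1.0, 0.0]
contact_force: [0.5, 0.2, -1.7]
gripper_width: 0.38
grasp_force: 40.4
```

Emit:
jog_arm(
  moves=[0, 0, 0.9, 0, 0, 0, 0.2, 0, 0, 0.8, 0, 0, 0, 0.2, 0, 0, 0.6, 0, 0, 0, 0.2, 0, 0, 0.4, 0, 0, 0, 0.2, 0, 0, 0.2, 0, 0, 0, 0.2, 0, 0, 0.12, 0, 0, 0, 0.2, 0, 0, 0.06, 0, 0, 0, 0.2, 0, 0, 0.04, 0, 0, 0, 0.2],
)

```text
t: 21.27
eef_pos: [0.5217, -0.0143, 0.0005]
tool_rot: [0.001, 0.0, 1.0, 0.0]
contact_force: [-2.3, 0.4, 8.4]
gripper_width: 0.382
grasp_force: 41.4
```

Emit:
jog_arm(
  moves=[0, 0, 0, 0, 0, 0, 0.2, 0, 0, 0, 0, 0, 0, 0.2, 0, 0, 0, 0, 0, 0, 0.55, 0, 0, 0, 0, 0, 0, 0.55, 0, 0, 0, 0, 0, 0, 0.55, 0, 0, 0, 0, 0, 0, 0.55, 0, 0, -0.3, 0, 0, 0, 0.55, 0, 0, -0.7, 0, 0, 0, 0.55],
)

```text
t: 21.93
eef_pos: [0.5198, -0.0144, 0.0191]
tool_rot: [-0.002, 0.0, 1.0, -0.0]
contact_force: [0.2, -0.4, 0.5]
gripper_width: 0.556
grasp_force: 0.0
```

Emit:
jog_arm(
  moves=[0, 0, -1, 0, 0, 0, 0.55, 0, 0, -1, 0, 0, 0, 0.55, 0, 0, -1, 0, 0, 0, 0.55, 0, 0, -1, 0, 0, 0, 0.55, 0.3, -1, 0, 0, 0, 0, 0.8, 0.3, -1, 0, 0, 0, 0, 0.8, 0.3, -1, 0, 0, 0, 0, 0.8, 0.3, -1, 0, 0, 0, 0, 0.8],
)

```text
t: 22.6
eef_pos: [0.4969, -0.0951, 0.1005]
tool_rot: [0.0, 0.0, 1.0, 0.0]
contact_force: [-0.3, 0.2, 0.0]
gripper_width: 0.798
grasp_force: 0.0
```

Emit:
jog_arm(
  moves=[0.3, -0.966, 0, 0, 0, 0, 0.8, 0.3, -0.966, 0, 0, 0, 0, 0.8, 0.3, -0.966, 0, 0, 0, 0, 0.8, 0.3, -0.966, 0, 0, 0, 0, 0.8, 0.3, -0.966, 0, 0, 0, 0, 0.8, 0.3, -0.966, 0, 0, 0, 0, 0.8, 0.3, -0.966, 0, 0, 0, 0, 0.8, 0.3, -0.966, 0, 0, 0, 0, 0.8],
)

```text
t: 23.27
eef_pos: [0.4487, -0.2498, 0.1003]
tool_rot: [0.0, 0.0, 1.0, -0.0]
contact_force: [-0.0, 0.2, -0.1]
gripper_width: 0.8
grasp_force: 0.0
```

Emit:
jog_arm(
  moves=[0, 0, 0, 0, 0, 0, 0.8, 0, 0, 0, 0, 0, 0, 0.8, 0, 0, 0, 0, 0, 0, 0.8, 0, 0, 0, 0, 0, 0, 0.8, 0, 0, 0, 0, 0, 0, 0.8, 0, 0, 0, 0, 0, 0, 0.8, 0, 0, 0, 0, 0, 0, 0.8, 0, 0, 0, 0, 0, 0, 0.8],
)

```text
t: 23.93
eef_pos: [0.4492, -0.2485, 0.0999]
tool_rot: [-0.0, -0.0, 1.0, 0.0]
contact_force: [-0.3, 0.5, -0.8]
gripper_width: 0.801
grasp_force: 0.0
```

```bash
python3 - <<'E'
from station import *
import cv2
from h import *
o=get_obs();print(o['eef_pos'],o['q'])
w=read_camera("wrist");s=read_camera("scene")
print(pix(w,[.4487,-.2501,.06]))
cv2.imwrite("pics/w4.png",np.hstack([cv2.resize(w["color"],(400,300)),cv2.resize(s["color"][100:250,120:320],(400,300))]))
E
```

```text
[ 0.44919291 -0.24846052  0.09987624] [ 0.20539306  0.34438361  0.21604078  2.04411337 -0.10503153  0.76332028
  2.05609241]
[251.07983848 202.17369529]
```

View pics/w4.png

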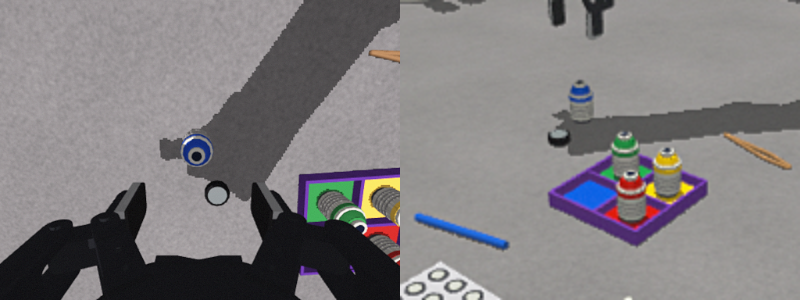

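Three lenses stand in their pockets, and the blue nose at (252,200) px matches the prediction. The cap lies low and clear ahead of it, so I descend.

Emit:
jog_arm(
  moves=[0, -0.04, 1, 0, 0, 0, 0.8, 0, 0, 1, 0, 0, 0, 0.8, 0, 0, 1, 0, 0, 0, 0.8, 0, 0, 1, 0, 0, 0, 0.8, 0, 0, 0.8, 0, 0, 0, 0.8, 0, 0, 0.4, 0, 0, 0, 0.8, 0, 0, 0.2, 0, 0, 0, 0.8, 0, 0, 0, 0, 0, 0, 0.8],
)

```text
t: 24.7
eef_pos: [0.4487, -0.2496, -0.0086]
tool_rot: [-0.0, 0.0, 1.0, 0.0]
contact_force: [0.6, -1.5, 0.3]
gripper_width: 0.799
grasp_force: 0.0
```

Emit:
jog_arm(
  moves=[0, 0, 0, 0, 0, 0, 0.4, 0, 0, 0, 0, 0, 0, 0.3, 0, 0, 0, 0, 0, 0, 0.2, 0, 0, 0, 0, 0, 0, 0.2, 0, 0, 0, 0, 0, 0, 0.2, 0, 0, 0, 0, 0, 0, 0.2, 0, 0, 0, 0, 0, 0, 0.2, 0, 0, 0, 0, 0, 0, 0.2],
)

```text
t: 25.37
eef_pos: [0.4499, -0.25, -0.007]
tool_rot: [0.001, 0.0, 1.0, -0.0]
contact_force: [-1.1, 0.2, 6.7]
gripper_width: 0.383
grasp_force: 39.4
```

Emit:
jog_arm(
  moves=[0, 0, -1, 0, 0, 0, 0.2, 0, 0, -1, 0, 0, 0, 0.2, 0, 0, -1, 0, 0, 0, 0.2, 0, 0, -1, 0, 0, 0, 0.2, 0, 0, -1, 0, 0, 0, 0.2, 0, 0, -1, 0, 0, 0, 0.2, -0.81, 0.966, 0, 0, 0, 0, 0.2, -0.81, 0.966, 0, 0, 0, 0, 0.2],
)

```text
t: 26.03
eef_pos: [0.4819, -0.2123, 0.1138]
tool_rot: [0.002, 0.002, 1.0, -0.001]
contact_force: [0.8, 1.2, -0.6]
gripper_width: 0.383
grasp_force: 40.3
```

Emit:
jog_arm(
  moves=[-0.81, 0.966, 0, 0, 0, 0, 0.2, -0.81, 0.966, 0, 0, 0, 0, 0.2, -0.81, 0.966, 0, 0, 0, 0, 0.2, -0.81, 0.966, 0, 0, 0, 0, 0.2, -0.81, 0.966, 0, 0, 0, 0, 0.2, -0.81, 0.966, 0, 0, 0, 0, 0.2, -0.81, 0.966, 0, 0, 0, 0, 0.2, 0, 0, 0, 0, 0, 0, 0.2],
)

```text
t: 26.7
eef_pos: [0.5982, -0.0695, 0.1121]
tool_rot: [0.001, -0.003, 1.0, 0.001]
contact_force: [0.2, 0.4, -0.3]
gripper_width: 0.378
grasp_force: 40.3
```

Emit:
jog_arm(
  moves=[0, 0, 1, 0, 0, 0, 0.2, 0, 0, 1, 0, 0, 0, 0.2, 0, 0, 0.5, 0, 0, 0, 0.2, 0, 0, 0, 0, 0, 0, 0.2, 0, 0, 0, 0, 0, 0, 0.2, 0, 0, 0, 0, 0, 0, 0.2, 0, 0, 0, 0, 0, 0, 0.2, 0, 0, 0, 0, 0, 0, 0.2],
)

```text
t: 27.37
eef_pos: [0.5957, -0.076, 0.063]
tool_rot: [0.001, 0.0, 1.0, 0.0]
contact_force: [0.3, 0.1, -0.7]
gripper_width: 0.377
grasp_force: 40.3
```

Emit:
jog_arm(
  moves=[-0.0, 0, 0.9, 0, 0, 0, 0.2, 0, 0, 0.8, 0, 0, 0, 0.2, 0, 0, 0.6, 0, 0, 0, 0.2, 0, 0, 0.4, 0, 0, 0, 0.2, 0, 0, 0.2, 0, 0, 0, 0.2, 0, 0, 0.12, 0, 0, 0, 0.2, 0, 0, 0.06, 0, 0, 0, 0.2, 0, 0, 0.02, 0, 0, 0, 0.2],
)

```text
t: 28.03
eef_pos: [0.5953, -0.0759, 0.0002]
tool_rot: [0.0, 0.0, 1.0, -0.0]
contact_force: [-0.1, 0.5, -1.6]
gripper_width: 0.373
grasp_force: 40.4
```

Emit:
jog_arm(
  moves=[0, 0, 0, 0, 0, 0, 0.2, 0, 0, 0, 0, 0, 0, 0.2, 0, 0, 0, 0, 0, 0, 0.55, 0, 0, 0, 0, 0, 0, 0.55, 0, 0, 0, 0, 0, 0, 0.55, 0, 0, 0, 0, 0, 0, 0.55, 0, 0, -0.3, 0, 0, 0, 0.55, 0, 0, -0.7, 0, 0, 0, 0.55],
)

```text
t: 28.7
eef_pos: [0.5935, -0.0757, 0.0189]
tool_rot: [-0.002, 0.0, 1.0, 0.0]
contact_force: [0.1, 0.2, -0.3]
gripper_width: 0.548
grasp_force: 0.0
```

Emit:
jog_arm(
  moves=[0, 0, -1, 0, 0, 0, 0.55, 0, 0, -1, 0, 0, 0, 0.55, 0, 0, -1, 0, 0, 0, 0.55, 0, 0, -1, 0, 0, 0, 0.55, 0, 0, -1, 0, 0, 0, 0.55, 0, -1, -1, 0, 0, 0, 0.55, 0, -1, -1, 0, 0, 0, 0.55, 0, -1, -1, 0, 0, 0, 0.55],
)

```text
t: 29.37
eef_pos: [0.5947, -0.1362, 0.1815]
tool_rot: [0.0, -0.0, 1.0, 0.0]
contact_force: [1.3, -0.2, -0.7]
gripper_width: 0.551
grasp_force: 0.0
```

Emit:
jog_arm(
  moves=[0, -1, 0, 0, 0, 0, 0.55, 0, -1, 0, 0, 0, 0, 0.55, 0, -1, 0, 0, 0, 0, 0.55, 0, -1, 0, 0, 0, 0, 0.55, 0, -1, 0, 0, 0, 0, 0.55, 0, -1, 0, 0, 0, 0, 0.55, 0, -1, 0, 0, 0, 0, 0.55, 0, -1, 0, 0, 0, 0, 0.55],
)

```text
t: 30.03
eef_pos: [0.5946, -0.2968, 0.1804]
tool_rot: [0.0, 0.0, 1.0, 0.0]
contact_force: [0.1, -0.2, -0.3]
gripper_width: 0.552
grasp_force: 0.0
```

Emit:
jog_arm(
  moves=[0, -1, 0, 0, 0, 0, 0.55, 0, -1, 0, 0, 0, 0, 0.55, 0, -1, 0, 0, 0, 0, 0.55, 0, -1, 0, 0, 0, 0, 0.55, 0, 0, 0, 0, 0, 0, 0.55, 0, 0, 0, 0, 0, 0, 0.55, 0, 0, 0, 0, 0, 0, 0.55, 0, 0, 0, 0, 0, 0, 0.55],
)

```text
t: 30.7
eef_pos: [0.5953, -0.3741, 0.1799]
tool_rot: [0.0, -0.001, 1.0, 0.001]
contact_force: [0.2, 0.6, -0.1]
gripper_width: 0.551
grasp_force: 0.0
```

```bash
python3 - <<'E'
from station import *
import cv2
from h import *
s=read_camera("scene");t=read_camera("top")
P={'r':(.5885,-.0087),'y':(.5208,-.0141),'g':(.5262,-.082),'b':(.5944,-.0763)}
th=np.linspace(0,2*np.pi,40)
out=[]
for D in(s,t):
    I=cv2.resize(D["color"],None,fx=4,fy=4,interpolation=cv2.INTER_CUBIC)
    for p in P.values():
        for r,z in((.014,.007),(.0085,.067)):
            q=np.array([pix(D,[p[0]+r*np.cos(a),p[1]+r*np.sin(a),z]) for a in th])*4+1.5
            cv2.polylines(I,[q.astype(np.int32)],1,(255,0,255),1)
    c=(pix(D,[.557,-.045,.03])*4).astype(int);out.append(I[c[1]-190:c[1]+190,c[0]-190:c[0]+190])
cv2.imwrite("pics/end.png",np.hstack(out))
E
```

```text
(no output)
```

View pics/end.png

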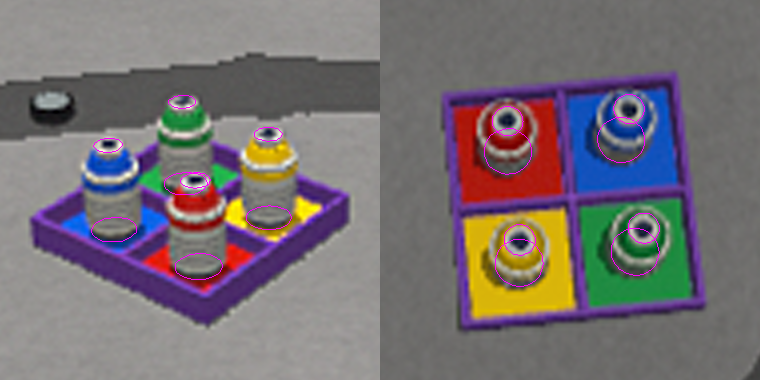

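All four lenses stand upright in the middle of their own pockets, with the overlay circles matching to about 1 px. The arm is clear.

```bash
python3 -c "
from station import *
print(hand_in())"
```

```text
the job is handed in; nothing more can be done
None
```

All four grey lenses stand upright in the middle of their own colour pockets, nothing was knocked over, the arm never went near the black lenses after its first pass well above them, and the job was handed in at about 31 s (no verdict was returned).

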